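# Set up the engraver's copy rest

### The job

Fit the loose crank on the square shaft of the screw jack and wind the jack's table up until its top is level with the top of the brass height pointer. Then take the brass-faced pattern plate, the taller one in the rack, and lean it back against the wooden backrest on the table, foot behind the lip, centred, brass face outward. Leave the crank on its shaft, and do not shift the pointer, the plain blank, the two gravers or the whetstone.

Things in the scene. Friction and masses are not known exactly. Their poses are not given: they have to be found in the camera images.
- crank: Loose dark steel crank, 0.42 kg, standing on its hub at any heading. Origin: centre of hub underside; x along the arm to the knob. Hub 36 mm square, z 0 to 24 mm, with a 17 mm square socket 24 mm deep from below. Arm 18 mm wide, z 24 to 32, x -44 to 64. Counterweight radius 14 at x -42, to z 43. On the hub axis a grip boss 22 mm square, z 32 to 62, for fitting it. All squares parallel to x, y.
- knob_mid (a point): Middle of the crank's upright wooden knob (diameter 22 mm, 40 mm tall, at x 55 mm of the crank, z 36 to 76 mm; this point at z 58 mm). It spins freely on the arm, so it can be held without turning the wrist while carried round in a circle of radius 55 mm about the shaft.
- shaft_seat (a point): Jack's upright steel drive shaft: centre of the top of its round collar (radius 16 mm), 70 mm above the bench, where the crank hub's underside sits when home. Above it stands the shaft's 14 mm square end, 14 mm high, then a round tapered nose 9 mm high; x and y are square to its flats and turn with the shaft, z up. It stands on a grey column 60 mm square.
- shaft (a joint): Turn of the jack's shaft (rad), growing clockwise seen from above, which raises the table 10 mm a turn (1.59 mm per rad). It does not run back. About 0.1 N m turns it. Stops at 0 and 26 rad.
- jack: The jack, fixed to the bench: steel base 120 x 330 mm, 20 mm high. Origin on the bench under its middle, x away from the robot at yaw 0. In its frame: shaft axis at (0, -100 mm); table 100 x 120 mm, 10 mm thick, centred at (0, +60 mm); pointer post (12 mm diameter, to 135 mm high) at (0, +152 mm).
- table_edge (a point): Middle of the +y edge of the jack table's top surface (flat steel plate), next to the pointer; it rises with the table. The top starts 90 to 93 mm above the bench.
- pointer_tip (a point): Top face of the tip of the brass height pointer, a 3 mm blade on the post at the +y end of the jack, 5 mm from the table's edge: the height wanted for the table's top. It can be pushed along its post but must be left alone.
- backrest (a point): Sloped wooden panel on the jack's table, rising with it: 100 mm wide, 60 high, 8 thick. Origin: middle of the lower edge of its front face, on the table's top; z up along the face (leaning back 0.35 rad from vertical), x out of its back (front is the -x side), y along its width. A steel lip 6 mm high stands parallel to it on the table, inner face 18.5 mm in front of the origin.
- pattern: Loose pattern plate 12 mm thick (x), 90 mm wide (y), 90 mm tall (z), 0.22 kg: wood with a brass face on its -x side bearing a flat round raised ornament. Origin: centre of its underside. It starts upright in one slot of the rack, either of the two, brass face towards -x of the rack.
- pattern_face (a point): Centre of the brass face of the pattern plate, 45 mm above its foot.
- rack: Fixed dark wood rack, 150 x 110 mm. Origin on the bench under its middle. Slots at x -37.5 and +37.5 mm run along y, 15 mm wide, floor 8 mm and ribs' top 24 mm above the bench.
- blank: Loose plain wooden blank 12 x 90 x 60 mm, standing in the other slot; shorter, no brass. Leave alone. Origin: centre of its underside.
- graver_a: Loose graver (mushroom wood handle 48 mm, steel blade 75 mm, 31 mm high) lying on the bench. Leave alone. Origin on the bench where handle and blade meet, blade along x.
- graver_b: A second, equal graver. Leave alone.
- whetstone: Loose dark whetstone 110 x 45 x 22 mm. Leave alone. Origin: centre of its underside.
Not all that is in view belongs to the job. Of the things that look like the crank, the smallest one is meant.

How it is judged:
On the way, in this order (a step that is already met when the one before it is completed fails the run):
1. the crank is fully home on the jack's square shaft, upright (horizontal distance between crank and shaft_seat below 0.005 m and z of crank in the frame of shaft_seat below 0.006 m and angle between crank's own z axis and vertical below 0.12 rad), for 0.2 s.
2. with the crank on its shaft, the table's top is wound level with the pointer's top, within 3 mm (all of step 1 and z of table_edge in the frame of pointer_tip between -0.003 and 0.003 m), for 0.3 s.
At the end, for the whole second after the job is handed in: Table top level with pointer top within 3 mm; crank still home on the shaft (5 mm sideways, 6 mm up, 0.12 rad); pattern at rest against the backrest, within 0.16 rad of its slope, foot on the table behind the lip (-6 to +8 mm), centred within 15 mm, brass face outward (all of step 2 and angle between the z axis of pattern and the z axis of backrest, either way round below 0.16 rad and y of pattern in the frame of backrest between -0.015 and 0.015 m and z of pattern in the frame of backrest between -0.006 and 0.008 m and x of pattern_face in the frame of backrest between -0.022 and -0.008 m and linear speed of pattern below 0.02 m/s); the robot touches nothing.
It fails at once if the pointer is shifted by more than 4 mm (distance of pointer_tip from where it was at the start of the episode above 0.004 m).
It fails at once if the blank is shifted by more than 25 mm (distance of blank from where it was at the start of the episode above 0.025 m).
It fails at once if a graver or the whetstone is shifted by more than 30 mm (distance of any of graver_a, graver_b, whetstone from where it was at the start of the episode above 0.03 m).
It also fails if it takes over 72 s, if anything falls off the work surface, if the arm or the gripper's body presses on something with over 40 N, if the wrist force passes 120 N, or if a joint passes its speed limit or range.

### The arm

A 6-joint arm with a two-finger parallel gripper is mounted at the origin on the work surface. World frame = base frame: x ahead of the robot, y to its left, z up, the work surface at z = 0. Lengths are in m, angles in rad, forces in N, time in s.
With the tool pointing down it reaches from about 0.25 to 0.775 m from the base axis. Payload 4 kg.
Tool frame: the origin (TCP) lies at the very end of the fingers, on their centre line; the grasp point (between the pads) lies 19 mm behind it; z points along the fingers, y is the line along which they close (so a half turn about z gives the same grasp; the last joint's range is limited). The gripper opens to 94 mm and grips with 3 to 60 N. Pads are 16 mm wide; open, the fingers measure 119 mm over their backs; the gripper's body (75 mm by 177 mm) begins 78 mm behind the grasp point.
Start: joints at [-1.45, 0.087, 1.371, -0, 1.684, -0.103], TCP at [0.122, -0.536, 0.206] pointing down, gripper open.
Joint ranges: [-3.1, 3.1], [-0.76, 2.03], [0.27, 2.55], [-1.08, 4.22], [0.17, 2.65], [-2.57, 2.57]. Speed limits (rad/s): [2.79, 2.79, 3.14, 3.14, 3.14, 3.14].

### API

Orientations are given as a rotation vector (axis times angle).
In Python, from rig import observe, camera, env, spotter gives the robot as it stands.
- The arm moves only by the shell command python3 -m jog 'ROWS' [FORCE]. ROWS is JSON, one flat list of numbers, 7 for each row, row after row: the turn, a rotation vector about the tool's x, y, z in rad, then the shift along the tool's x, y, z in m, then the finger opening in m, from 0 to 0.094. A call has exactly 10 rows; each row is the pose to reach, as a shift and turn from the pose commanded when the call began, along the tool's axes at that moment; what a row does not reach only later rows make up. A row lasts 1/8 s, in which the tool goes at most 62.5 mm and 10.7 degrees, less where a joint would pass 70% of its speed; a pose out of reach is approached as far as the arm can. A call with a gripper value outside its range is refused whole. The fingers move at their own pace and stop on an object; FORCE is the grip in N (left out, the last holds). Time passes only in rows, so rows that repeat a pose let the fingers close, or fill a call up. It gives the time, the measured TCP pose, the force, the opening and the grip force at its end, in the units of the state.
- observe(): the state, without advancing time (a new reading comes with each control period).
- camera(name): name is "scene" or "top"; returns a dict with "pixels" (400x640x3 uint8, red, green, blue), "vfov" (degrees; the focal length in pixels is half the picture's height over the tangent of half this angle, whatever the lens; pixels are square), "cx", "cy" (the principal point, pixels), "k1" (the pictures are not rectified: a ray, as slopes to the right and down, at radius r is drawn at 1 + k1 r^2 times it, then the intrinsics apply), "rvec" (rotation vector, rad) and "tvec" (3), from world to camera coordinates, as OpenCV has them. Camera axes: x right, y down, z forward; pixel columns grow to the right and rows downward; lengths in m; the calibration is good to about 2 mm. A picture is of the moment at which its call begins. There is no depth.
- env.close_job(): hands the job in; it is judged then, once.
Trained networks look in the newest picture that a camera, given by its name, has taken for a name from the list of things; names that differ only in an ending like _2 or _b are one class to them, and where a whole thing is asked for, a point or a joint stands for the part that bears it (a point fixed in the world has none). Each returns a list of dicts, best first, with "score" (0 to 1); they miss things now and then, are a little off and sometimes report something else, mostly with a low value. They report only what shows in the picture. A call takes as long as a camera call. They do not tell look-alikes from the thing itself.
- spotter.look_for(camera, thing): "extent" ([left, top, right, bottom] in pixels, round what is visible of it).
- spotter.spot_point(camera, thing): "pixel" ([row, column] in pixels: a listed point, or the origin of a listed thing).
The state is a dict: "clock": time; "qpos": joint angles; "dq": joint speeds; "effort": joint torques, N m; "tcp_pos": TCP position; "orientation": TCP orientation; "ft_force": force on the tool from outside, world axes, zero at the start; "wrist_torque": the same for the moment, N m; "opening": finger opening in m; "grasp_force": force on a finger pad.
Only numpy, scipy, OpenCV 4.12 (cv2) and the standard library are available. Lean on these libraries where they do the work, as an engineer would, in place of code of your own. Each camera call takes 0.05 s, during which the arm holds its last target. There are 200 camera calls.

## Working session

There is one attempt and no reset: what is moved stays moved. The work goes in short steps, Python scripts to look and compute and a shell command to move; the robot and the scene stay as the last step left them, time stands still between calls to the robot, and variables do not carry over. Pictures are saved under pics/ and viewed, at most 10 in all, crops included, and the job is handed in when it is done.

```bash
ls; mkdir -p pics; cat > h.py <<'E'
import numpy as np, cv2
from rig import observe, camera, env, spotter
from scipy.spatial.transform import Rotation as R
def cal(c):
    f=200/np.tan(np.radians(c['vfov'])/2)
    K=np.array([[f,0,c['cx']],[0,f,c['cy']],[0,0,1]])
    return K,np.array([c['k1'],0,0,0,0.]),np.array(c['rvec'],float),np.array(c['tvec'],float)
def ray(c,px):  # px (col,row)
    K,D,r,t=cal(c); n=cv2.undistortPoints(np.array([[px]],float),K,D)[0,0]
    Rm=cv2.Rodrigues(r)[0]; o=-Rm.T@t; d=Rm.T@np.array([n[0],n[1],1]); return o,d
def atz(c,px,z):
    o,d=ray(c,px); return o+d*(z-o[2])/d[2]
def proj(c,P):
    K,D,r,t=cal(c); return cv2.projectPoints(np.array(P,float).reshape(-1,3),r,t,K,D)[0][:,0]
def tri(c1,p1,c2,p2):
    o1,d1=ray(c1,p1);o2,d2=ray(c2,p2)
    A=np.stack([d1,-d2],1); s=np.linalg.lstsq(A,o2-o1,rcond=None)[0]
    a=o1+s[0]*d1;b=o2+s[1]*d2; return (a+b)/2,np.linalg.norm(a-b)
E
cat > /tmp/a.py <<'E'
import sys; sys.path.insert(0,'.')
from h import *
import pickle
C={n:camera(n) for n in('scene','top')}
pickle.dump(C,open('C0.pkl','wb'))
for n in C:
    cv2.imwrite(f'pics/{n}0.png',cv2.cvtColor(C[n]['pixels'],cv2.COLOR_RGB2BGR))
    print(n,{k:C[n][k] for k in C[n] if k!='pixels'})
for th in ['crank','knob_mid','shaft_seat','jack','table_edge','pointer_tip','backrest','pattern','pattern_face','rack','blank','graver_a','whetstone']:
    for n in C:
        print(th,n,[(round(float(d['score']),2),np.round(d['pixel'],1).tolist()) for d in spotter.spot_point(n,th)][:4])
print(observe())
E
python3 /tmp/a.py
```

```text
pics
scene {'vfov': 47.797609682681845, 'cx': 321.15430370757576, 'cy': 197.2537568664552, 'k1': -0.03175549321238398, 'rvec': array([ 1.40459826,  2.39945115, -0.69252874]), 'tvec': array([ 0.29220484, -0.36221097,  1.43877703])}
top {'vfov': 56.83226676447678, 'cx': 319.3274404666607, 'cy': 202.167608341218, 'k1': -0.07602343672709673, 'rvec': array([ 2.12479563, -2.10240397,  0.16452535]), 'tvec': array([-0.01225033,  0.5695958 ,  0.85215731])}
crank scene [(0.94, [164.0, 225.9]), (0.94, [202.5, 182.4]), (0.8, [115.4, 242.2])]
crank top [(0.97, [284.7, 471.4]), (0.81, [157.0, 456.1]), (0.7, [216.5, 448.8]), (0.67, [212.7, 180.1])]
knob_mid scene [(0.7, [173.5, 149.7]), (0.65, [88.5, 257.2]), (0.41, [164.4, 226.5])]
knob_mid top [(0.61, [146.3, 493.1]), (0.55, [198.5, 434.3]), (0.5, [312.3, 472.1])]
shaft_seat scene [(0.41, [192.0, 292.5])]
shaft_seat top [(0.53, [199.2, 354.5]), (0.16, [135.8, 345.1])]
jack scene [(0.93, [220.2, 322.9])]
jack top [(0.79, [200.7, 314.5])]
table_edge scene [(0.77, [230.7, 368.1])]
table_edge top [(0.74, [194.0, 261.1])]
pointer_tip scene [(0.53, [22
[... 689 characters left out ...]
[(0.92, [282.0, 269.4])]
{'clock': 1.4, 'qpos': array([-1.45010760e+00,  8.72230443e-02,  1.37069550e+00, -2.18666841e-05,
        1.68359210e+00, -1.03080690e-01]), 'dq': array([-0.0003271 , -0.00238057,  0.00016416, -0.00038439,  0.00022648,
       -0.00061735]), 'effort': array([ 4.20598485e-05, -3.40033436e+01, -3.02591515e+01,  7.17638154e-02,
        2.36951548e-02, -8.62924878e-06]), 'tcp_pos': array([ 0.12204986, -0.53631108,  0.20549556]), 'orientation': array([ 3.12186838e+00,  3.50750272e-01, -3.29933900e-05]), 'ft_force': array([0.33738754, 0.35720461, 0.79474766]), 'wrist_torque': array([ 0.00529765,  0.00474566, -0.03734617]), 'grasp_force': 0.0, 'opening': 0.09386440799314284}
```

View pictures.

View pics/top0.png

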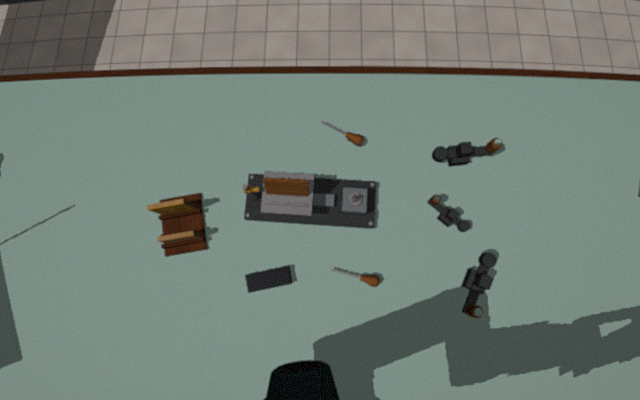

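View pics/scene0.png

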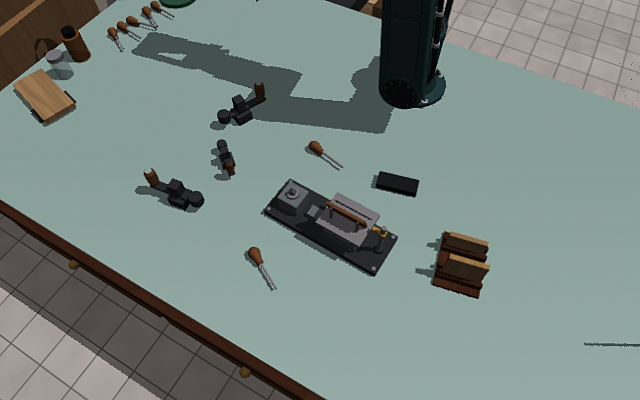

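```bash
cat > /tmp/b.py <<'E'
import sys; sys.path.insert(0,'.')
from h import *
import pickle
C=pickle.load(open('C0.pkl','rb')); T,S=C['top'],C['scene']
def p(n,tp,sp):
    x,e=tri(T,tp[::-1],S,sp[::-1]); print(n,np.round(x,4),round(e,4))
p('crankA',[284.7,471.4],[115.4,242.2]);p('crankB',[157,456.1],[202.5,182.4]);p('crankC',[216.5,448.8],[164,225.9])
p('knobB',[146.3,493.1],[173.5,149.7]);p('knobC',[198.5,434.3],[164.4,226.5]);p('knobA',[312.3,472.1],[88.5,257.2])
p('seat',[199.2,354.5],[192,292.5]);p('jack',[200.7,314.5],[220.2,322.9]);p('edge',[194,261.1],[230.7,368.1]);p('tip',[189.3,257.5],[227.9,370.7])
p('backrest',[193.9,286.1],[214.5,350.1]);p('pattern',[212.6,179.9],[273.7,461.4]);p('face',[204.7,176.2],[267,463.5]);p('rack',[225.8,181.9],[267.6,458.6]);p('blank',[237.5,183.8],[243.4,462.3])
p('graver1',[278.3,357.1],[264.8,261.7]);p('whet',[282,269.4],[186.8,393.4])
p('graver2',[137.7,346.9],[154.6,320.6])
E
python3 /tmp/b.py
```

```text
crankA [ 0.3744 -0.3942 -0.0017] 0.0111
crankB [ 0.7074 -0.3696 -0.0114] 0.0015
crankC [ 0.5456 -0.3405 -0.0089] 0.0013
knobB [ 0.7104 -0.4376  0.0783] 0.0097
knobC [ 0.5813 -0.2896  0.0629] 0.0105
knobA [ 0.3152 -0.3664  0.0722] 0.0138
seat [ 0.5748 -0.0924  0.0709] 0.0034
jack [0.5816 0.0027 0.0187] 0.0095
edge [0.5848 0.1274 0.0828] 0.0102
tip [0.5898 0.1325 0.1095] 0.0074
backrest [0.5793 0.0698 0.1024] 0.0001
pattern [0.5462 0.3585 0.0109] 0.0026
face [0.5569 0.3503 0.0633] 0.0079
rack [ 0.5173  0.3545 -0.0143] 0.0103
blank [0.4805 0.3324 0.0334] 0.0007
graver1 [ 0.4509 -0.243  -0.7426] 0.2338
whet [ 0.3771  0.1139 -0.0132] 0.0136
graver2 [ 0.6189 -0.0265  0.3326] 0.0717
```

```bash
cat > /tmp/m.py <<'E'
import sys; sys.path.insert(0,'.')
from h import *
import pickle
C=pickle.load(open('C0.pkl','rb'))
def crop(n,c,r,w,h,s):
    K=C[n]['pixels'][r:r+h,c:c+w]; return cv2.cvtColor(cv2.resize(K,(w*s,h*s),interpolation=cv2.INTER_CUBIC),cv2.COLOR_RGB2BGR)
def pad(a,w,h):
    o=np.zeros((h,w,3),np.uint8); o[:a.shape[0],:a.shape[1]]=a[:h,:w]; return o
# crank C top 420..475,185..240 x4 ; scene 205..260,130..185 x4; rack top 145..215,185..260 x4 ; rack scene 425..495,225..300 x4
r1=np.hstack([crop('top',422,188,50,50,5),crop('scene',203,133,50,50,5),pad(crop('top',330,180,50,40,6),300,250)])
r2=np.hstack([crop('top',145,185,65,70,5),crop('scene',428,226,65,75,4)[:300].copy() if 0 else pad(crop('scene',428,226,65,70,5),325,350),np.zeros((350,150,3),np.uint8)])
cv2.imwrite('pics/m1.png',np.vstack([r1,r2]))
j=np.vstack([crop('top',240,168,140,64,5),crop('scene',258,172,140,104,5)]) 
j=cv2.resize(j,None,fx=0.7,fy=0.7,interpolation=cv2.INTER_AREA)
cv2.imwrite('pics/m2.png',j[:600]); print(j.shape)
E
python3 /tmp/m.py
```

```text
(588, 490, 3)
```

View pics/m1.png

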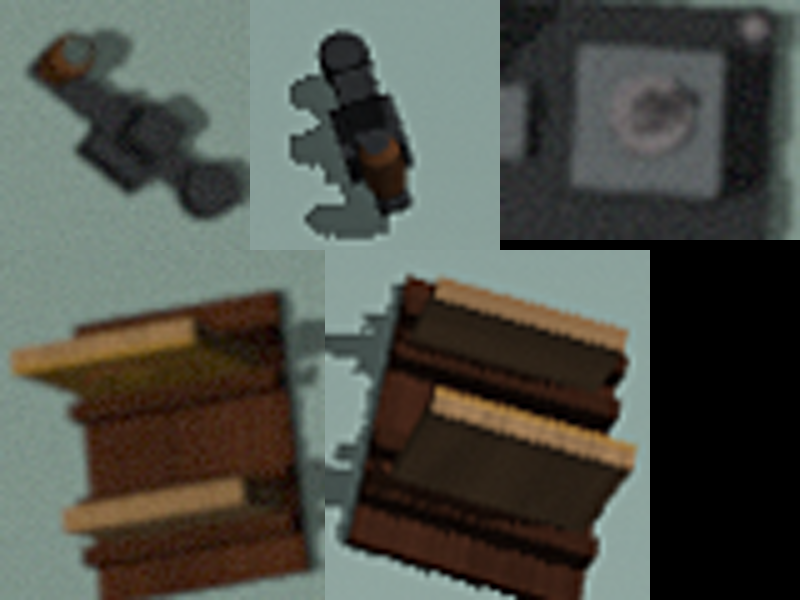

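View pics/m2.png

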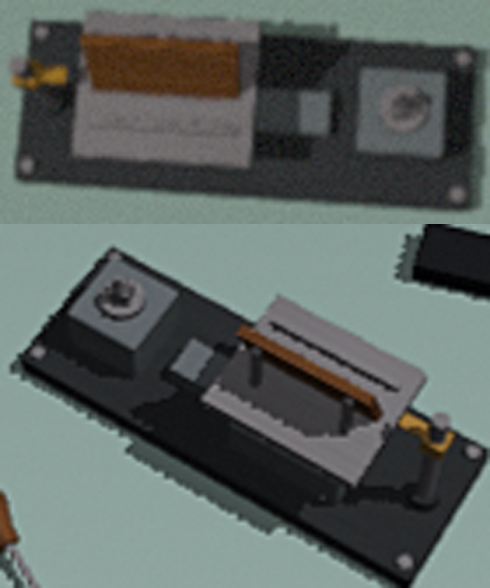

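```bash
cat > /tmp/f.py <<'E'
import sys; sys.path.insert(0,'.')
from h import *
import pickle
from scipy.optimize import least_squares as LS
C=pickle.load(open('C0.pkl','rb')); T,S=C['top'],C['scene']
def un(px,s,o): return (np.array(px,float)+.5)/s-.5+np.array(o)
def xf(p,P): 
    c,s=np.cos(p[2]),np.sin(p[2]); P=np.array(P,float); return np.c_[p[0]+c*P[:,0]-s*P[:,1],p[1]+s*P[:,0]+c*P[:,1],P[:,2]]
# crank
Pt=[[-.042,0,.043],[.055,0,.076],[0,0,.062]]; pt=un([[208,188],[75,52],[155,122]],5,(422,188))
Ps=[[-.042,0,.043],[.055,0,.076]]; ps=un([[94,50],[132,146]],5,(203,133))
f=lambda p:np.r_[(proj(T,xf(p,Pt))-pt).ravel(),(proj(S,xf(p,Ps))-ps).ravel()]
r=LS(f,[.55,-.34,.95],x_scale=[.01,.01,.1]); print('crank',r.x.round(4),r.fun.round(1))
# jack
o=(240,168);so=(258,172)
bolt=un([[40,32],[463,58],[27,163],[457,195]],3.5,o); bs=un([[115,257-224],[38,352-224],[475,452-224],[404,562-224]],3.5,so)
br=un([[82,38],[240,42],[238,97],[88,92]],3.5,o); lip=un([[90,121],[235,121]],3.5,o)
ed=un([[85,12],[73,155],[250,166]],3.5,o)
eds=un([[277,296-224],[204,399-224],[357,486-224],[426,377-224]],3.5,so)
seat_t=un([[152,115]],6,(330,180));
def pts(p):
    x,y,w,h,bx,by,a,b=p; j=lambda P:xf((x,y,w),P)
    B=[[a,b,.02],[a,-b,.02],[-a,b,.02],[-a,-b,.02]]
    u=.06*np.sin(.35);v=.06*np.cos(.35)
    R=[[bx+u,by+.05,h+v],[bx+u,by-.05,h+v],[bx,by-.05,h],[bx,by+.05,h]]
    E=[[.05,.12,h],[-.05,.12,h],[-.05,0,h]]
    Es=[[-.05,0,h],[.05,0,h],[.05,.12,h],[-.05,.12,h]]
    Bs=[[-a,-b,.02],[a,-b,.02],[-a,b,.02],[a,b,.02]]
    return [(T,j(B),bolt),(T,j(R),br),(T,j(E),ed),(S,j(Es),eds),(T,j([[0,-.1,.075]]),seat_t)],(S,j(Bs),bs)
def g(p):
    L,B=pts(p)
    return np.concatenate([(proj(c,P)-q).ravel() for c,P,q in L+[B]])
r=LS(g,[.58,.0,0.05,.092,0,.06,.05,.15],x_scale=[.01,.01,.1,.01,.01,.01,.01,.01]); print('jack',r.x.round(4)); print(r.fun.round(1))
J=r.x; print('lip xs',[ (atz(T,q,J[3])-[J[0],J[1],0]).round(4) for q in lip]); print('seat',xf(J,[[0,-.1,.07]]))
print('tip nominal',xf(J,[[0,.125,.11]]))
# pattern
qt=un([[12,102],[193,68],[197,92],[17,126]],5,(145,185)); qs=un([[110,138],[308,193],[308,217],[108,162]],5,(428,226))
Pq=[[.006,.045,.098],[.006,-.045,.098],[-.006,-.045,.098],[-.006,.045,.098]]
# scene order
Pz=[[-.006,-.045,.098],[-.006,.045,.098],[.006,.045,.098],[.006,-.045,.098]]
k=lambda p:np.r_[(proj(T,xf(p,Pq))-qt).ravel(),(proj(S,xf(p,Pz))-qs).ravel()]
r=LS(k,[.55,.355,.1],x_scale=[.01,.01,.1]); print('pattern',r.x.round(4),r.fun.round(1))
R0=R.from_rotvec(observe()['orientation']).as_matrix(); print(R0.round(3))
E
python3 /tmp/f.py
```

```text
crank [ 0.5444 -0.3285  0.887 ] [ 0.9 -0.4 -0.2 -0.6  0.3  0.8  0.8  0.4  0.2  0.2]
jack [ 0.5816  0.0125 -0.057   0.0914 -0.0034  0.0566  0.05    0.1559]
[ 2.6  0.2  2.8  0.2  2.3  1.   2.7 -0.  -0.5 -0.2 -0.9  1.4  0.4 -0.1
  1.1 -1.3 -1.4 -0.6 -2.2 -0.2 -1.7  0.   2.4  0.5  1.2  1.1  1.5  1.
  2.7  0.1 -1.8 -0.6 -1.4 -0.2 -1.4 -0.5 -1.8 -0.5 -1.1 -0.5]
lip xs [array([-0.0203,  0.107 ,  0.0914]), array([-0.0195,  0.0095,  0.0914])]
seat [[ 0.57591462 -0.08729891  0.07      ]]
tip nominal [[0.58874336 0.13733506 0.11      ]]
pattern [0.5536 0.3575 0.2005] [ 0.3  0.2  0.4 -0.1  0.2 -0.  -0.2  0.3  0.2  0.1  0.6  0.2 -0.   0.2
 -0.3 -0.1]
[[ 0.975  0.222 -0.   ]
 [ 0.222 -0.975 -0.   ]
 [-0.     0.    -1.   ]]
```

```bash
cat >> /tmp/f.py <<'E'
print('---')
print('seat top',atz(T,seat_t[0],.07).round(4),'scene',atz(S,un([[120,298-224]],3.5,so)[0],.07).round(4))
for n,q in (('top',bolt),('scn',bs)): print(n,[atz(T if n=='top' else S,x,.021).round(4)[:2] for x in q])
print('edge top',[atz(T,x,.0915).round(4)[:2] for x in ed]); print('edge scn',[atz(S,x,.0915).round(4)[:2] for x in eds])
print('backrest top',[atz(T,x,z).round(4)[:2] for x,z in zip(br,[.148,.148,.0915,.0915])])
print('cam',ray(T,(320,200))[0],ray(S,(320,200))[0])
E
python3 /tmp/f.py | sed -n '/---/,$p'
```

```text
---
seat top [ 0.5754 -0.0919  0.07  ] scene [ 0.5776 -0.0944  0.07  ]
top [array([0.6406, 0.172 ]), array([ 0.623 , -0.1388]), array([0.5428, 0.1769]), array([ 0.5226, -0.1333])]
scn [array([ 0.5221, -0.1361]), array([ 0.6226, -0.1416]), array([0.54  , 0.1757]), array([0.6408, 0.1684])]
edge top [array([0.6369, 0.126 ]), array([0.5381, 0.1301]), array([0.5318, 0.0115])]
edge scn [array([0.5333, 0.0096]), array([0.6304, 0.0058]), array([0.6379, 0.1255]), array([0.5415, 0.1295])]
backrest top [array([0.6044, 0.1168]), array([0.6024, 0.0163]), array([0.5784, 0.0203]), array([0.5811, 0.1217])]
cam [ 0.40595198 -0.03139692  0.94073309] [1.07437584 0.27425114 1.02818416]
```

```bash
cat > /tmp/s.py <<'E'
import sys; sys.path.insert(0,'.')
from h import *
import pickle
C=pickle.load(open('C0.pkl','rb'))
def crop(n,c,r,w,h,s):
    a=C[n]['pixels'][r:r+h,c:c+w].astype(float); a=np.clip((a-30)*1.5 if n=='top' else a*1.3,0,255).astype(np.uint8)
    return cv2.cvtColor(cv2.resize(a,(w*s,h*s),interpolation=cv2.INTER_CUBIC),cv2.COLOR_RGB2BGR)
a=np.hstack([crop('top',346,189,20,15,20),crop('scene',283,184,20,15,20)])
b=np.hstack([crop('top',240,181,40,30,10),crop('scene',355,217,40,30,10)])
cv2.imwrite('pics/s.png',np.vstack([a,b]))
T,S=C['top'],C['scene']
for y in range(0,90,15):
    for n,c in (('top',T),('scene',S)):
        q=[[.5765+.0099*np.cos(np.radians(y+45+90*k)),-.0932+.0099*np.sin(np.radians(y+45+90*k)),.084] for k in range(4)]
        o=np.array((346,189) if n=='top' else (283,184)); print(y,n,((proj(c,q)-o+.5)*20).round().astype(int).tolist())
E
python3 /tmp/s.py
```

```text
0 top [[148, 115], [148, 231], [267, 232], [266, 116]]
0 scene [[214, 187], [272, 104], [176, 59], [118, 141]]
15 top [[134, 132], [166, 244], [280, 215], [249, 102]]
15 scene [[233, 180], [264, 89], [157, 66], [125, 157]]
30 top [[126, 151], [186, 253], [289, 195], [229, 94]]
30 scene [[250, 169], [252, 75], [140, 76], [137, 170]]
45 top [[123, 173], [208, 256], [291, 174], [207, 91]]
45 scene [[263, 155], [236, 65], [127, 90], [153, 181]]
60 top [[126, 194], [230, 253], [288, 153], [185, 94]]
60 scene [[271, 139], [217, 58], [119, 106], [172, 187]]
75 top [[135, 214], [250, 245], [280, 133], [165, 102]]
75 scene [[274, 122], [197, 56], [116, 123], [193, 189]]
```

View pics/s.png

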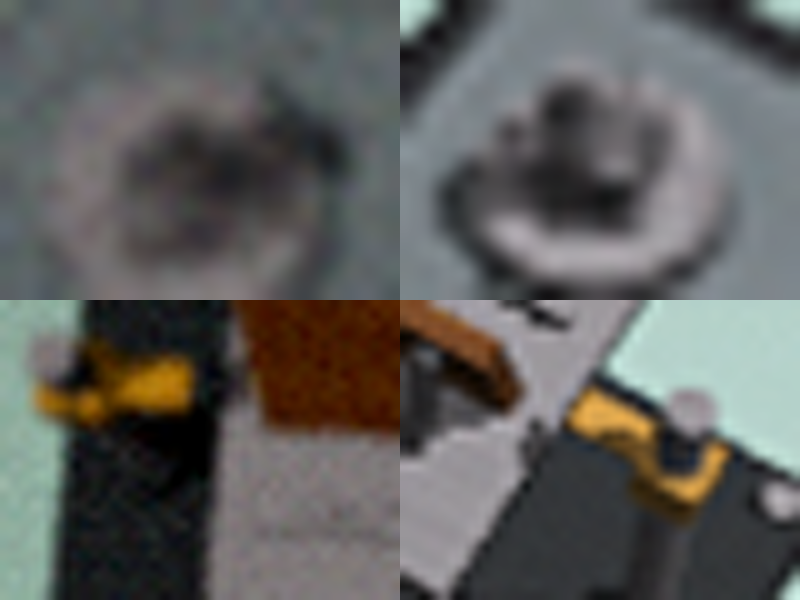

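```bash
cat > to.py <<'E'
from h import *
def to(x,y,z,yh=None,tilt=None,M=None):
    o=observe(); R0=R.from_rotvec(o['orientation'])
    if M is None:
        Y=np.array([np.cos(yh),np.sin(yh),0]); Z=np.array([0,0,-1.]); M=np.stack([np.cross(Y,Z),Y,Z],1)
    rv=(R0.inv()*R.from_matrix(M)).as_rotvec(); d=R0.as_matrix().T@(np.array([x,y,z])-o['tcp_pos'])
    print('turn',rv.round(4),'shift',d.round(4),'tcp',o['tcp_pos'].round(4),'t',round(o['clock'],2))
E
python3 -m jog '[0,0,-0.13,0.057,-0.0135,0,0.06, 0,0,-0.26,0.114,-0.027,0,0.06, 0,0,-0.39,0.171,-0.0405,0,0.06, 0,0,-0.52,0.228,-0.054,0,0.06, 0,0,-0.663,0.285,-0.0675,0,0.06, 0,0,-0.663,0.342,-0.081,0,0.06, 0,0,-0.663,0.399,-0.095,0,0.06, 0,0,-0.663,0.458,-0.1088,0,0.06, 0,0,-0.663,0.458,-0.1088,0.05,0.06, 0,0,-0.663,0.458,-0.1088,0.09,0.06]' 30
python3 -c "
from to import *
to(.5444,-.3285,.030,.887+np.pi/2-np.pi); print(observe()['qpos'].round(2))"
```

```text
clock: 2.65
tcp_pos: [0.5453, -0.3276, 0.1138]
orientation: [-2.836, -1.351, 0.001]
ft_force: [0.1, -0.6, -0.7]
opening: 0.0601
grasp_force: 0.0
turn [-0.0003  0.0003  0.0018] shift [-0.0012 -0.0001  0.0838] tcp [ 0.5453 -0.3276  0.1138] t 2.65
[-0.63  0.31  1.29 -0.    1.54  0.05]
```

```bash
python3 -m jog '[0,0,0,-0.001,0,0.03,0.06, 0,0,0,-0.001,0,0.06,0.06, 0,0,0,-0.001,0,0.083,0.06, 0,0,0,-0.001,0,0.083,0.06, 0,0,0,-0.001,0,0.083,0.015, 0,0,0,-0.001,0,0.083,0.015, 0,0,0,-0.001,0,0.083,0.015, 0,0,0,-0.001,0,0.083,0.015, 0,0,0,-0.001,0,0.083,0.015, 0,0,0,-0.001,0,0.083,0.015]' 30
python3 -c "
from to import *
to(.5765,-.0932,.16,np.radians(18+90)-np.pi)"
```

```text
clock: 3.9
tcp_pos: [0.5444, -0.3297, 0.0331]
orientation: [2.837, 1.347, 0.001]
ft_force: [1.1, -0.3, 1.7]
opening: 0.0217
grasp_force: 30.0
turn [ 1.600e-03 -5.000e-04  5.726e-01] shift [ 0.2036 -0.1243 -0.1271] tcp [ 0.5444 -0.3297  0.0331] t 3.9
```

```bash
python3 -m jog '[0,0,0,0,0,-0.05,0.015, 0,0,0.1,0.03,-0.018,-0.1,0.015, 0,0,0.2,0.07,-0.043,-0.127,0.015, 0,0,0.3,0.115,-0.07,-0.127,0.015, 0,0,0.4,0.155,-0.095,-0.127,0.015, 0,0,0.5,0.185,-0.113,-0.127,0.015, 0,0,0.572,0.2036,-0.1243,-0.127,0.015, 0,0,0.572,0.2036,-0.1243,-0.127,0.015, 0,0,0.572,0.2036,-0.1243,-0.127,0.015, 0,0,0.572,0.2036,-0.1243,-0.127,0.015]'
cat > /tmp/v.py <<'E'
import sys; sys.path.insert(0,'.')
from to import *
import pickle
C={n:camera(n) for n in('scene','top')}; pickle.dump(C,open('C1.pkl','wb'))
to(.5765,-.0932,.128,np.radians(18+90)-np.pi); o=observe(); print(o['ft_force'])
def crop(n,c,r,w,h,s):
    a=C[n]['pixels'][r:r+h,c:c+w].astype(float); a=np.clip(a*1.5,0,255).astype(np.uint8)
    return cv2.cvtColor(cv2.resize(a,(w*s,h*s),interpolation=cv2.INTER_CUBIC),cv2.COLOR_RGB2BGR)
cv2.imwrite('pics/v1.png',np.hstack([crop('top',315,165,66,66,6),crop('scene',255,145,66,66,6)]))
E
python3 /tmp/v.py
```

```text
clock: 5.15
tcp_pos: [0.5758, -0.0941, 0.1589]
orientation: [3.103, 0.491, -0.002]
ft_force: [0.9, -1.1, -4.2]
opening: 0.0221
grasp_force: 30.0
turn [ 0.0001  0.0004 -0.0005] shift [ 0.0008 -0.0006  0.0313] tcp [ 0.576  -0.094   0.1593] t 5.25
[-0.05452472 -0.77523849 -4.07106435]
```

View pics/v1.png

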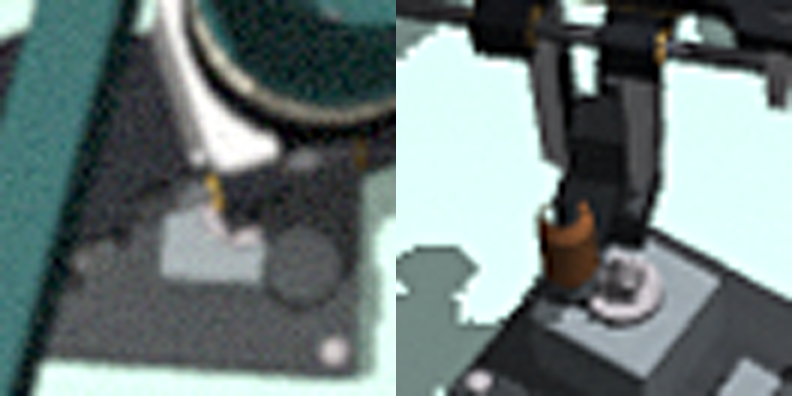

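```bash
python3 - <<'E'
from h import *
import pickle
C=pickle.load(open('C1.pkl','rb'));T,S=C['top'],C['scene']
u=lambda p,o:(np.array(p)+.5)/6-.5+np.array(o)
cw=atz(T,u((304,262),(315,165)),.169); a=np.radians(18); d=np.array([np.cos(a),np.sin(a)])
print('hub from cw',cw[:2]+.042*d)
# knob in scene: top rim centre
for px in ((568,208),): k=atz(S,u((px[0]-396,px[1]),(255,145)),.1258+.076); print('hub from knob',k[:2]-.055*d)
h=np.array([.576,-.094]); print(proj(S,[[*(h+.055*d),.1258+.076],[*(h+.055*d),.1258+.036],[*h,.1258]]),[ (proj(S,[[*(h+.055*d),.1258+z]])[0]-[255,145]+.5)*6+[396,0] for z in(.076,.036)])
E
```

```text
hub from cw [ 0.57579909 -0.09378413]
hub from knob [ 0.57260061 -0.09604459]
[[283.22130913 180.73046067]
 [284.5352675  190.55410704]
 [291.06308896 179.9159739 ]] [array([568.32785479, 217.38276403]), array([576.21160497, 276.32464226])]
```

```bash
python3 -m jog '[0,0,0,0.0008,-0.0006,0.012,0.015, 0,0,0,0.0008,-0.0006,0.025,0.015, 0,0,0,0.0008,-0.0006,0.03,0.015, 0,0,0,0.0008,-0.0006,0.034,0.015, 0,0,0,0.0008,-0.0006,0.037,0.015, 0,0,0,0.0008,-0.0006,0.04,0.015, 0,0,0,0.0008,-0.0006,0.042,0.015, 0,0,0,0.0008,-0.0006,0.044,0.015, 0,0,0,0.0008,-0.0006,0.045,0.015, 0,0,0,0.0008,-0.0006,0.045,0.015]'
python3 -c "
from to import *
to(.5765,-.0932,.1035,np.radians(18+90)-np.pi);o=observe();print(o['ft_force'],o['wrist_torque'])"
```

```text
clock: 6.5
tcp_pos: [0.5767, -0.0919, 0.1143]
orientation: [-3.102, -0.493, 0.0]
ft_force: [-0.6, 0.1, -5.0]
opening: 0.0214
grasp_force: 30.0
turn [-0.0005  0.0001  0.0008] shift [-0.0006  0.0012  0.0108] tcp [ 0.5767 -0.0919  0.1143] t 6.5
[-0.64295119  0.102316   -5.01880636] [0.27610583 0.00513513 0.03033908]
```

```bash
python3 -m jog '[0,0,0,0,0.0005,0.002,0.015, 0,0,0,0,0.0005,0.004,0.015, 0,0,0,0,0.0005,0.006,0.015, 0,0,0,0,0.0005,0.008,0.015, 0,0,0,0,0.0005,0.009,0.015, 0,0,0,0,0.0005,0.01,0.015, 0,0,0,0,0.0005,0.0105,0.015, 0,0,0,0,0.0005,0.011,0.015, 0,0,0,0,0.0005,0.0115,0.015, 0,0,0,0,0.0005,0.0115,0.015]'
python3 -c "
from to import *
to(.5765,-.0932,.1035,np.radians(18+90)-np.pi);o=observe();print(o['ft_force'],o['wrist_torque'])"
```

```text
clock: 7.75
tcp_pos: [0.5767, -0.092, 0.103]
orientation: [-3.102, -0.493, 0.0]
ft_force: [-1.7, 4.9, -1.2]
opening: 0.0219
grasp_force: 30.0
turn [-0.0012 -0.      0.0009] shift [-0.0006  0.001  -0.0005] tcp [ 0.5767 -0.092   0.103 ] t 7.75
[-1.67213857  4.93485409 -1.24045208] [ 1.17097833  0.37930214 -0.05846626]
```

```bash
python3 -m jog '[0,0,0,0,0,0,0.05, 0,0,0,0,0,0,0.05, 0,0,0,0,0,-0.03,0.05, 0,0,0,0,0,-0.06,0.05, 0,0,0,0.028,0,-0.06,0.05, 0,0,0,0.055,0,-0.06,0.05, 0,0,0,0.055,0,-0.06,0.05, 0,0,0,0.055,0,-0.06,0.05, 0,0,0,0.055,0,-0.06,0.05, 0,0,0,0.055,0,-0.06,0.05]' 12
cat > /tmp/v.py <<'E'
import sys; sys.path.insert(0,'.')
from to import *
import pickle
C={n:camera(n) for n in('scene','top')}; pickle.dump(C,open('C2.pkl','wb'))
to(.629,-.075,.109,np.radians(18+90)-np.pi)
def crop(n,c,r,w,h,s):
    a=C[n]['pixels'][r:r+h,c:c+w].astype(float); a=np.clip(a*1.5,0,255).astype(np.uint8)
    return cv2.cvtColor(cv2.resize(a,(w*s,h*s),interpolation=cv2.INTER_CUBIC),cv2.COLOR_RGB2BGR)
cv2.imwrite('pics/v2.png',np.hstack([crop('top',315,165,66,66,6),crop('scene',255,145,66,66,6)]))
h=np.array([.5767,-.0915]); a=np.radians(18); d=np.array([np.cos(a),np.sin(a)])
P=[[*(h+.055*d),.146],[*(h+.055*d),.106],[*(h-.042*d),.113],[*h,.132]]
print(((proj(C['scene'],P)-[255,145]+.5)*6+[396,0]).round().tolist(),((proj(C['top'],P)-[315,165]+.5)*6).round().tolist())
E
python3 /tmp/v.py
```

```text
clock: 9.0
tcp_pos: [0.6287, -0.076, 0.1633]
orientation: [3.102, 0.491, 0.0]
ft_force: [-0.8, 0.5, -0.2]
opening: 0.05
grasp_force: 0.0
turn [ 0.0003 -0.0002  0.0002] shift [ 0.0003 -0.0008  0.0542] tcp [ 0.6289 -0.0759  0.1632] t 9.1
[[584.0, 303.0], [591.0, 356.0], [645.0, 151.0], [619.0, 208.0]] [[209.0, 24.0], [203.0, 52.0], [284.0, 285.0], [253.0, 170.0]]
```

View pics/v2.png

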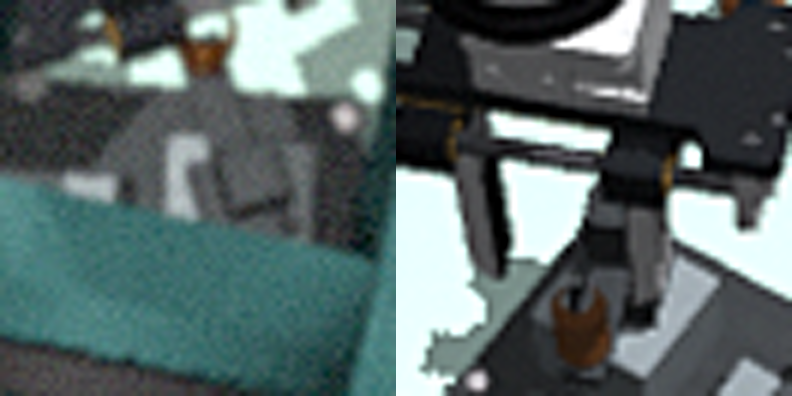

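```bash
python3 -m jog '[0,0,0,0,0,0.03,0.05, 0,0,0,0,0,0.053,0.05, 0,0,0,0,0,0.053,0.05, 0,0,0,0,0,0.053,0.018, 0,0,0,0,0,0.053,0.018, 0,0,0,0,0,0.053,0.018, 0,0,0,0,0,0.053,0.018, 0,0,0,0,0,0.053,0.018, 0,0,0,0,0,0.053,0.018, 0,0,0,0,0,0.053,0.018]' 15
cat > /tmp/e.py <<'E'
import sys; sys.path.insert(0,'.')
from to import *
from scipy.ndimage import map_coordinates
# pointer brass pixels, from C0
import pickle
C=pickle.load(open('C0.pkl','rb'))
for n,(c0,r0,w,h) in {'top':(240,181,25,14),'scene':(370,222,22,20)}.items():
    a=C[n]['pixels'][r0:r0+h,c0:c0+w].astype(int); m=(a[...,0]-a[...,2]>60)
    print(n,c0,r0); print('\n'.join(''.join('#' if v else '.' for v in r) for r in m))
print(observe()['ft_force'])
E
python3 /tmp/e.py
```

```text
clock: 10.35
tcp_pos: [0.63, -0.0757, 0.1109]
orientation: [3.102, 0.492, 0.003]
ft_force: [1.5, -0.4, 4.9]
opening: 0.0219
grasp_force: 15.0
top 240 181
........................#
.........................
.........................
.........................
.........................
.........................
..........#....###.......
...........########......
...........########......
....##...##########......
....##############.......
........##...............
.........................
.........................
scene 370 222
......................
......................
......................
......................
...##.................
...####...............
..#######.............
..########............
....#...##............
......................
................##....
.........#.....##.....
...............##.....
...........#####......
.............##.......
......................
......................
......................
......................
......................
[ 1.45003558 -0.35098493  4.93258041]
```

```bash
python3 - <<'E'
from h import *
import pickle
C=pickle.load(open('C0.pkl','rb'));T,S=C['top'],C['scene']
for z in (.10,.105,.11,.115,.12):
    P=[[.5897+x,.1331+y,z] for x,y in((0,0),(.006,0),(-.006,0))]
    print(z,'top',proj(T,P).round(1).tolist(),'scene',proj(S,P).round(1).tolist())
P=[[.5888,.128,z] for z in(.0915,)]; print('edge',proj(T,P),proj(S,P))
# spotters averaged over the fresh picture
E
```

```text
0.1 top [[259.5, 189.6], [259.6, 187.1], [259.4, 192.1]] scene [[372.2, 229.9], [371.1, 231.9], [373.3, 228.0]]
0.105 top [[259.1, 189.1], [259.2, 186.6], [259.0, 191.6]] scene [[372.4, 228.9], [371.3, 230.9], [373.5, 226.9]]
0.11 top [[258.7, 188.6], [258.8, 186.1], [258.6, 191.2]] scene [[372.6, 227.9], [371.5, 229.9], [373.7, 225.9]]
0.115 top [[258.3, 188.2], [258.4, 185.6], [258.2, 190.7]] scene [[372.8, 226.9], [371.7, 228.9], [373.9, 224.9]]
0.12 top [[257.9, 187.7], [258.0, 185.1], [257.8, 190.3]] scene [[373.0, 225.8], [371.9, 227.9], [374.2, 223.8]]
edge [[262.26214356 190.73048527]] [[370.07323618 230.40870993]]
```

```bash
python3 -m jog '[0,0,0,-0.0048,0.0224,0,0.018, 0,0,0,-0.0182,0.0409,0,0.018, 0,0,0,-0.038,0.0523,0,0.018, 0,0,0,-0.0607,0.0547,0,0.018, 0,0,0,-0.0825,0.0476,0,0.018, 0,0,0,-0.0995,0.0323,0,0.018, 0,0,0,-0.1088,0.0114,0,0.018, 0,0,0,-0.1088,-0.0114,0,0.018, 0,0,0,-0.0995,-0.0323,0,0.018, 0,0,0,-0.0825,-0.0476,0,0.018]'
python3 -c "
from to import *
o=observe();print(o['tcp_pos'].round(4),o['ft_force'].round(1),o['wrist_torque'].round(2)); print(spotter.__class__ and camera('scene') and [ (d['score'],d['pixel']) for d in spotter.spot_point('scene','table_edge')])"
```

```text
clock: 11.6
tcp_pos: [0.5339, -0.0557, 0.1103]
orientation: [3.103, 0.491, -0.007]
ft_force: [-1.1, -1.7, 3.9]
opening: 0.0214
grasp_force: 15.0
[ 0.5339 -0.0557  0.1103] [-1.1 -1.7  3.9] [-0.6   0.11  0.02]
[(0.94, [229.2, 370.4])]
```

```bash
python3 -m jog '[0,0,0,0.0218,-0.0071,0,0.018, 0,0,0,0.0445,-0.0047,0,0.018, 0,0,0,0.0643,0.0067,0,0.018, 0,0,0,0.0777,0.0252,0,0.018, 0,0,0,0.0825,0.0476,0,0.018, 0,0,0,0.0777,0.07,0,0.018, 0,0,0,0.0643,0.0885,0,0.018, 0,0,0,0.0445,0.0999,0,0.018, 0,0,0,0.0218,0.1023,0,0.018, 0,0,0,0,0.0952,0,0.018]'
cat > /tmp/w.py <<'E'
import sys; sys.path.insert(0,'.')
from to import *
import pickle
o=observe();print(o['tcp_pos'].round(4),o['ft_force'].round(1),o['wrist_torque'].round(2))
C={}
for n in('scene','top'): 
    L=[camera(n) for _ in range(3)]; C[n]=L[0]; C[n]['pixels']=np.mean([l['pixels'] for l in L],0)
    for th in ('table_edge','pointer_tip'): print(n,th,[(round(d['score'],2),np.round(d['pixel'],1).tolist()) for d in spotter.spot_point(n,th)][:2])
pickle.dump(C,open('C3.pkl','wb'))
def crop(n,c,r,w,h,s):
    a=np.clip(C[n]['pixels'][r:r+h,c:c+w]*1.3,0,255).astype(np.uint8)
    return cv2.cvtColor(cv2.resize(a,(w*s,h*s),interpolation=cv2.INTER_CUBIC),cv2.COLOR_RGB2BGR)
cv2.imwrite('pics/w.png',np.vstack([crop('scene',305,190,80,62,8)[:,:],np.hstack([crop('top',240,166,80,12,8)*0])])[:496])
cv2.imwrite('pics/wt.png',crop('top',240,166,80,62,8))
E
python3 /tmp/w.py
```

```text
clock: 12.95
tcp_pos: [0.5651, -0.1461, 0.1097]
orientation: [-3.101, -0.491, -0.003]
ft_force: [3.1, 5.6, 2.4]
opening: 0.0216
grasp_force: 15.0
[ 0.5651 -0.1461  0.1097] [3.1 5.6 2.4] [ 1.34 -0.68 -0.01]
scene table_edge [(0.91, [226.5, 367.4]), (0.27, [224.7, 325.2])]
scene pointer_tip [(0.64, [224.7, 372.2])]
top table_edge [(0.93, [191.8, 257.9])]
top pointer_tip [(0.73, [200.0, 355.8]), (0.46, [189.6, 258.6])]
```

View pics/w.png

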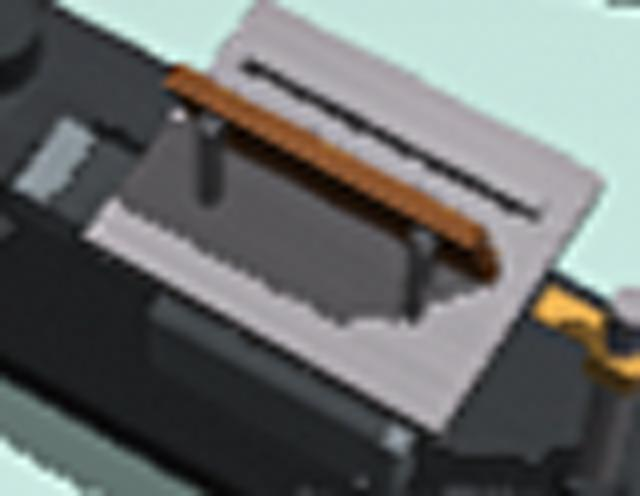

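```bash
python3 - <<'E'
import pickle,numpy as np
C=pickle.load(open('C3.pkl','rb'))
np.set_printoptions(linewidth=200)
for n,(c,r,w,h) in {'top':(248,183,18,13),'scene':(367,220,18,17)}.items():
    a=C[n]['pixels'][r:r+h,c:c+w]; print(n,c,r); print((a[...,0]-a[...,2]).astype(int))
    print(a[...,1].astype(int))
E
```

```text
top 248 183
[[ -2  -1  -1  -3  -4  -5  -2  -3  -3  -6  -3  -5  -1  -4   5  29  55  61]
 [  5  10   9  -2  -5  -5  -4  -2  -5  -5  -4  -3  -4  -4   7  25  50  58]
 [ 21  37  33  10   0  -3  -3  -5  -1  -2  -4  -3  -3   0   4  18  46  67]
 [ 23  56  59  36  18  15  14  21  28  30  18  -3  -4   0   1  10  36  61]
 [  6  45  71  69  56  57  64  77  85  88  67  18  -4  -1   3   4  34  63]
 [  1  30  65  73  83  94 105 116 122 124 104  30  -7   0   1   7  26  55]
 [ 18  43  62  79 100 121 126 128 132 127 102  23  -8   1   4   5  17  49]
 [ 70  84  78  83 103 116 123 120 122 120  93  17  -6   1   0   3   9  39]
 [106 113  84  66  72  77  88  87  90  89  64  14  -4   1   2   1   6  32]
 [ 84  90  63  33  17  18  23  24  27  31  22   0  -1   2   3   3   7  18]
 [ 37  35  28  10  -1  -3  -3  -3  -9  -3  -4  -6   1   3   1   2   4  12]
 [  2   1   2  -1   4  -1  -2   0  -2  -3  -4  -1   2   2   4   2   1   5]
 [ -7  -3  -4   0   1  -2   2   0   2  -1  -1  -2   0   2   5   3   5   4]]
[[ 82  56  54  54  56  52  56  58  55  56  58  55  54  71  99  81  60  51]
 [ 80  63  59  58  53  57  59  56  54
[... 2729 characters left out ...]
 23  73 128 128 126 124]
 [131 137 122  61  58 115 146 141 141 145 141 111  66  41  72 130 133 132]
 [133 134  99  28  53  97 133 134 128 128 129 140 134  73  49  89 126 131]
 [132 102  40  43  42  41  71  84  55  61  61  94 116  54  21  31  69  90]
 [122  68  38  46  46  46  43  40  46  57  64  67  69  53  23  31  30  35]
 [103  43  45  47  47  47  47  47  46  41  46  61  68  50  26  32  36  42]
 [ 41  43  47  48  47  48  48  49  47  48  45  52  72  60  29  29  33  50]
 [ 42  45  46  47  48  47  47  48  48  49  46  44  55  64  61  61  63  90]
 [ 45  47  48  47  48  47  48  48  48  48  44  33  30  53  92 113 126 136]
 [ 48  48  48  47  47  47  47  48  48  48  45  38  34  33  38  73 116 119]]
```

```bash
python3 -m jog '[0,0,0,-0.0201,-0.0201,0,0.018, 0,0,0,-0.0275,-0.0476,0,0.018, 0,0,0,-0.0201,-0.0751,0,0.018, 0,0,0,0,-0.0952,0,0.018, 0,0,0,0.0275,-0.1026,0,0.018, 0,0,0,0.055,-0.0952,0,0.018, 0,0,0,0.0751,-0.0751,0,0.018, 0,0,0,0.0825,-0.0476,0,0.018, 0,0,0,0.0751,-0.0201,0,0.018, 0,0,0,0.055,0,0,0.018]'
python3 /tmp/w.py
python3 - <<'E'
import cv2,numpy as np
a=cv2.imread('pics/w.png');b=cv2.imread('pics/wt.png')
a=cv2.resize(a[:,240:640],None,fx=1,fy=1); b=b[:496,:400]
cv2.imwrite('pics/w2.png',np.hstack([a,b]))
E
```

```text
clock: 14.7
tcp_pos: [0.618, -0.1298, 0.1094]
orientation: [-3.101, -0.493, 0.002]
ft_force: [-4.4, 7.2, 2.1]
opening: 0.0218
grasp_force: 15.0
[ 0.618  -0.1298  0.1094] [-4.4  7.2  2.1] [ 1.55  0.93 -0.06]
scene table_edge [(0.68, [227.8, 368.6])]
scene pointer_tip [(0.26, [228.1, 369.2])]
top table_edge [(0.69, [189.7, 256.2])]
top pointer_tip [(0.64, [189.5, 259.1])]
```

View pics/w2.png

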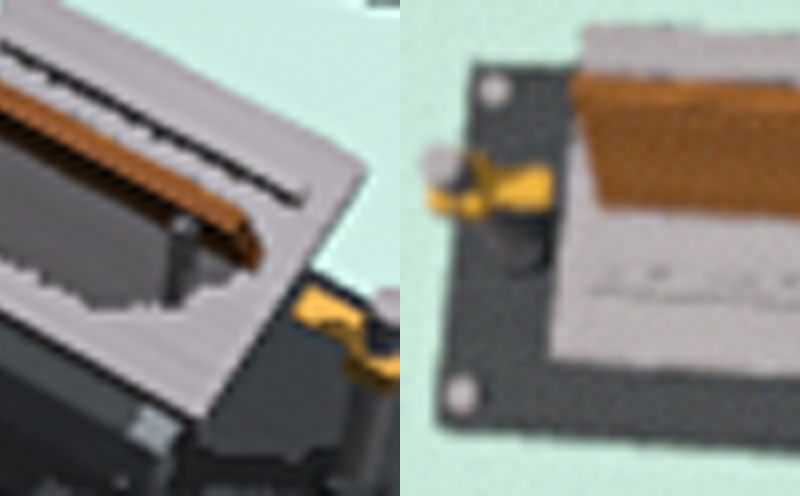

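```bash
cat > lev.py <<'E'
import sys; sys.path.insert(0,'.')
from h import *
import pickle
from scipy.ndimage import map_coordinates
from scipy.optimize import least_squares as LS
C=pickle.load(open('C3.pkl','rb')); h=float(sys.argv[1])
w=.057; X=np.array([np.cos(w),np.sin(w),0]);Y=np.array([-np.sin(w),np.cos(w),0])
Y=np.array([.057,.9984,0]);X=np.array([.9984,-.057,0]); O=np.array([.5767,-.0915,0])+.1*Y
P=lambda x,y,z:O+x*X+y*Y+np.array([0,0,z])
def edge(c,A,B,off,ch,n=25,L=2.5,m=.12):
    """subpixel crossing points near projected segment A-B (shifted by off)"""
    img=ch(c['pixels'].astype(float)); q=proj(c,[A+(B-A)*t for t in np.linspace(m,1-m,n)])+off
    d=q[-1]-q[0]; d/=np.linalg.norm(d); nn=np.array([-d[1],d[0]]); s=np.linspace(-L,L,41); out=[]
    for p in q:
        v=map_coordinates(img,[p[1]+s*nn[1],p[0]+s*nn[0]],order=1)
        g=np.gradient(v); i=abs(g).argmax()
        wgt=abs(g)*(abs(s-s[i])<1.2); out.append((wgt@s/wgt.sum(),abs(v[-1]-v[0])))
    o=np.array(out); return np.median(o[:,0]),np.std(o[:,0]),nn
G=lambda a:a[...,1]; B=lambda a:a[...,0]-a[...,2]
off={}
for n in('scene','top'):
    c=C[n]; o=np.zeros(2)
    E=[(P(-.05,.075,h),P(-.05,.12,h)),(P(.05,.075,h),P(.05,.12,h)),(P(-.045,.12,h),P(.045 if n=='scene' else .0,.12,h))]
    for it in range(3):
        M=[edge(c,a,b,o,G) for a,b in E]
        A=np.array([m[2] for m in M]); r=np.array([m[0] for m in M]); o=o+np.linalg.lstsq(A,r,rcond=None)[0]
    off[n]=o; print(n,'offset',o.round(2),'resid',[ (round(m[0],2),round(m[1],2)) for m in M])
def res(p):
    x,dz,wd=p; z=h+dz; r=[]
    for n,es in (('scene',[-1]),('top',[-1,1])):
        for e in es: r.append(edge(C[n],P(x+e*wd/2,.1265,z),P(x+e*wd/2,.134,z),off[n],B,n=9,L=2)[0])
    return r
for wd in(.010,):
  for fx in (None,0.):
    f=(lambda q:res((q[0],q[1],q[2]))) if fx is None else (lambda q:res((0,q[0],q[1])))
    s=LS(f,[0,.002,wd] if fx is None else [.002,wd],x_scale=.003,diff_step=.05); print(fx,(s.x*1000).round(2),np.round(s.fun,2))
E
for h in .111 .113 .115; do python3 lev.py $h; done
```

```text
scene offset [-0.27 -0.97] resid [(np.float64(0.04), np.float64(0.1)), (np.float64(-0.04), np.float64(0.32)), (np.float64(-0.01), np.float64(0.55))]
top offset [-0.45  0.29] resid [(np.float64(-0.18), np.float64(0.17)), (np.float64(0.17), np.float64(0.23)), (np.float64(-0.0), np.float64(0.22))]
None [-0.36 -3.28 11.88] [ 0.   -0.01  0.02]
0.0 [-3.98 12.51] [-0.15  0.03 -0.24]
scene offset [-0.34 -0.56] resid [(np.float64(0.05), np.float64(0.11)), (np.float64(-0.06), np.float64(0.33)), (np.float64(0.0), np.float64(0.55))]
top offset [-0.28  0.46] resid [(np.float64(-0.14), np.float64(0.17)), (np.float64(0.13), np.float64(0.24)), (np.float64(0.0), np.float64(0.22))]
None [-0.36 -3.24 11.86] [ 0.01 -0.02  0.01]
0.0 [-3.17 11.96] [-0.09 -0.14 -0.18]
scene offset [-0.41 -0.14] resid [(np.float64(0.07), np.float64(0.1)), (np.float64(-0.07), np.float64(0.33)), (np.float64(-0.0), np.float64(0.55))]
top offset [-0.11  0.65] resid [(np.float64(-0.09), np.float64(0.18)), (np.float64(0.11), np.float64(0.22)), (np.float64(0.01), np.float64(0.22))]
None [-0.4  -3.3  11.79] [-0.01 -0.01  0.02]
0.0 [-3.16 11.92] [-0.1  -0.14 -0.18]
```

```bash
cat > syn.py <<'E'
import sys
sys.argv=[sys.argv[0],sys.argv[1] if len(sys.argv)>1 else '.113']
exec(open('lev.py').read().split('def res(p)')[0])
W={'scene':(366,221,10,13),'top':(252,183,11,13)}
SS=16
def render(n,x,dz,wd,y0,ct,cs,ce,sg):
    c=C[n];c0,r0,w_,h_=W[n]; z=h+dz; img=np.zeros(((h_+8)*SS,(w_+8)*SS),np.float32)
    def fill(pts,v):
        q=proj(c,pts)+off[n]-[c0-4.5,r0-4.5]; q=q*SS-.5
        cv2.fillPoly(img,[np.round(q*16).astype(np.int32)],float(v),shift=4)
    a,b=x-wd/2,x+wd/2; y1=.142; s=b if n=='scene' else a
    fill([P(s,y0,z),P(s,y1,z),P(s,y1,z-.003),P(s,y0,z-.003)],cs)
    if n=='top': fill([P(a,y0,z),P(b,y0,z),P(b,y0,z-.003),P(a,y0,z-.003)],ce)
    fill([P(a,y0,z),P(b,y0,z),P(b,y1,z),P(a,y1,z)],ct)
    img=cv2.GaussianBlur(img,(0,0),max(sg,.05)*SS); return cv2.resize(img,(w_+8,h_+8),interpolation=cv2.INTER_AREA)[4:-4,4:-4]
mask={}
for n,(c0,r0,w_,h_) in W.items():
    m=np.zeros((h_,w_),bool)
    for r in range(h_):
        for k in range(w_):
            p=atz(C[n],np.array([c0+k,r0+r])-off[n],h); d=p-O; m[r,k]=.118<d@Y<.1345
    if n=='scene': m[:,:2]=False
    mask[n]=m
def res(p,full=False):
    x,dz,wd,y0=np.array(p[:4])/1000; r=[]
    for n,i in(('scene',4),('top',8)):
        c0,r0,w_,h_=W[n]; o=C[n]['pixels'][r0:r0+h_,c0:c0+w_].astype(float); o=np.maximum(o[...,0]-o[...,2],-3)
        if n=='scene': o=np.maximum(o,0)
        r.append((render(n,x,dz,wd,y0,*p[i:i+4])-o)[mask[n]])
    return np.concatenate(r)
best=None
for dz0 in(-3,0,3):
    s=LS(res,[0,dz0,10,125,120,55,50,.5,125,80,60,.6],x_scale=[1,1,1,1,20,20,20,.2,20,20,20,.2],diff_step=.01,bounds=([-4,-9,7,120,50,0,0,.1,50,0,0,.1],[4,9,16,130,200,130,130,1.5,200,130,130,1.5]),loss='soft_l1',f_scale=8)
    print(round(s.cost,1),s.x.round(2))
E
python3 syn.py .113
```

```text
scene offset [-0.34 -0.56] resid [(np.float64(0.05), np.float64(0.11)), (np.float64(-0.06), np.float64(0.33)), (np.float64(0.0), np.float64(0.55))]
top offset [-0.28  0.46] resid [(np.float64(-0.14), np.float64(0.17)), (np.float64(0.13), np.float64(0.24)), (np.float64(0.0), np.float64(0.22))]
1537.6 [  0.    -1.42  10.64 124.61 119.41  23.53  50.     0.34 132.14 115.06
   0.22   0.61]
2617.4 [  0.     0.    10.77 124.77 117.36  62.28  50.     0.41 133.74  87.83
  66.68   0.63]
3847.7 [  0.     0.99  11.42 124.84 116.67  75.96   0.65   0.44 132.46 105.57
  86.58   0.64]
```

```bash
sed -i 's/x,dz,wd,y0=np.array(p\[:4\])\/1000/x,dz,wd,y0=(np.array(p[:4])-[10,20,0,0])\/1000/; s/LS(res,\[0,dz0,/LS(res,[10,20+dz0,/; s/\[-4,-9,7,120/[6,11,7,120/; s/\[4,9,16,130/[14,29,16,130/' syn.py
cat >> syn.py <<'E'
    print('x,dz',s.x[:2]-[10,20])
for dz in(-3,-2,-1,0,1,2,3):
    f=lambda q:res([q[0],20+dz,*q[1:]])
    s2=LS(f,np.delete(s.x,1),x_scale=np.delete([1,1,1,1,20,20,20,.2,20,20,20,.2],1),diff_step=.01,loss='soft_l1',f_scale=8); print(dz,round(s2.cost),s2.x[:3].round(2))
E
python3 syn.py .113
```

```text
scene offset [-0.34 -0.56] resid [(np.float64(0.05), np.float64(0.11)), (np.float64(-0.06), np.float64(0.33)), (np.float64(0.0), np.float64(0.55))]
top offset [-0.28  0.46] resid [(np.float64(-0.14), np.float64(0.17)), (np.float64(0.13), np.float64(0.24)), (np.float64(0.0), np.float64(0.22))]
1471.3 [1.0000e+01 1.8310e+01 1.0790e+01 1.2459e+02 1.1975e+02 9.6800e+00
 5.0000e+01 3.4000e-01 1.3192e+02 1.0164e+02 9.0000e-02 6.1000e-01]
x,dz [ 1.69389324e-04 -1.68697389e+00]
1484.2 [1.0020e+01 1.8350e+01 1.0560e+01 1.2454e+02 1.2103e+02 1.0630e+01
 5.0000e+01 3.6000e-01 1.3234e+02 1.2990e+02 2.0000e-02 6.2000e-01]
x,dz [ 0.02062855 -1.65204506]
1486.9 [1.0020e+01 1.8400e+01 1.0540e+01 1.2455e+02 1.2107e+02 1.0170e+01
 1.2934e+02 3.5000e-01 1.3291e+02 1.2053e+02 6.0000e-02 6.2000e-01]
x,dz [ 0.02055437 -1.5977105 ]
-3 1498 [  9.86  11.46 124.26]
-2 1452 [ 10.02  11.08 124.44]
-1 1628 [ 10.14  10.36 124.62]
0 1747 [ 10.08   9.81 124.82]
1 2281 [ 10.22   9.84 125.01]
2 6493 [  9.91  10.48 124.54]
3 4645 [  9.4    9.9  124.72]
```

```bash
cat >> syn.py <<'E'
print('fixed')
for wd in(10,11,12):
  for cs in(40,58):
    o=[]
    for dz in np.arange(-4,4.1,1):
        f=lambda q:res([10+q[0]-5,20+dz,wd,125,q[1],cs,50,*q[2:]])
        s2=LS(f,[5,120,.4,130,90,60,.6],x_scale=[1,20,.2,20,20,20,.2],diff_step=.01,loss='soft_l1',f_scale=8); o.append((round(s2.cost),round(s2.x[0]-5,1)))
    print(wd,cs,o)
E
python3 syn.py .113 | sed -n '/fixed/,$p'
```

```text
fixed
10 40 [(4660, np.float64(-0.6)), (3216, np.float64(-0.3)), (2230, np.float64(-0.1)), (1788, np.float64(0.2)), (2113, np.float64(0.3)), (3858, np.float64(-0.1)), (6285, np.float64(-0.4)), (6258, np.float64(0.0)), (10336, np.float64(-0.5))]
10 58 [(4769, np.float64(-0.7)), (3463, np.float64(-0.3)), (2332, np.float64(-0.3)), (1779, np.float64(0.1)), (1929, np.float64(0.3)), (3871, np.float64(-0.1)), (6201, np.float64(-0.5)), (5439, np.float64(-0.3)), (10008, np.float64(-0.5))]
11 40 [(4633, np.float64(-0.5)), (3213, np.float64(-0.3)), (2268, np.float64(-0.0)), (2026, np.float64(0.0)), (2530, np.float64(-0.1)), (3466, np.float64(0.2)), (4586, np.float64(-0.3)), (5944, np.float64(-0.4)), (9694, np.float64(-1.1))]
11 58 [(4279, np.float64(-0.5)), (3072, np.float64(-0.5)), (2553, np.float64(-0.1)), (2139, np.float64(-0.1)), (2391, np.float64(-0.2)), (3224, np.float64(0.2)), (4535, np.float64(-0.2)), (6096, np.float64(-0.6)), (7706, np.float64(0.3))]
12 40 [(4611, np.float64(-0.1)), (4713, np.float64(-0.2)), (2805, np.float64(-0.5)), (3454, np.float64(-0.0)), (3662, np.float64(0.1)), (4277, np.float64(-0.0)), (5379, np.float64(0.1)), (7234, np.float64(-0.1)), (8173, np.float64(0.2))]
12 58 [(4908, np.float64(-0.2)), (5001, np.float64(-0.2)), (3205, np.float64(-0.3)), (3661, np.float64(-0.1)), (3715, np.float64(-0.1)), (4081, np.float64(0.0)), (5120, np.float64(0.0)), (7388, np.float64(-0.7)), (7732, np.float64(0.1))]
```

```bash
sed "s/C3.pkl/C0.pkl/" lev.py > lev0.py; sed "s/lev.py/lev0.py/; /^print('fixed')/,\$d; /^best=/,\$d" syn.py > syn0.py; cat >> syn0.py <<'E'
for wd in(10,10.6):
    o=[]
    for dz in np.arange(15,28,1):
        f=lambda q:res([10+q[0]-5,20+dz,wd,125,q[1],58,50,*q[2:]])
        s2=LS(f,[5,120,.4,130,90,60,.6],x_scale=[1,20,.2,20,20,20,.2],diff_step=.01,loss='soft_l1',f_scale=8); o.append((int(dz),round(s2.cost),round(float(s2.x[0]-5),1)))
    print(wd,o)
E
python3 syn0.py .0915
```

```text
scene offset [-0.47 -0.72] resid [(np.float64(0.07), np.float64(0.17)), (np.float64(-0.04), np.float64(0.08)), (np.float64(-0.0), np.float64(0.94))]
top offset [-0.3  0.4] resid [(np.float64(-0.12), np.float64(0.21)), (np.float64(0.13), np.float64(0.29)), (np.float64(0.01), np.float64(0.23))]
10 [(15, 7412, -1.9), (16, 4839, -1.7), (17, 3568, -1.1), (18, 2255, -1.0), (19, 1770, -0.6), (20, 1451, 0.0), (21, 1897, 0.4), (22, 2536, 0.5), (23, 3279, 0.6), (24, 5702, 1.2), (25, 7054, -0.4), (26, 7607, 1.9), (27, 8682, 0.2)]
10.6 [(15, 5189, -1.7), (16, 4566, -1.3), (17, 3235, -1.1), (18, 2720, -0.5), (19, 1906, -0.4), (20, 1545, -0.1), (21, 1940, -0.2), (22, 2720, -0.1), (23, 3242, 0.7), (24, 5326, 0.3), (25, 5711, -0.0), (26, 8155, 0.1), (27, 10664, -0.6)]
```

```bash
python3 -m jog '[0,0,0,0,0,0,0.05, 0,0,0,0,0,0,0.05, 0,0,0,0,0,-0.04,0.05, 0,0,0,0,0,-0.09,0.05, 0,0,0,0,0,-0.11,0.05, 0,0,-0.15,0,-0.03,-0.11,0.05, 0,0,-0.3,0,-0.08,-0.11,0.05, 0,0,-0.45,0,-0.13,-0.11,0.05, 0,0,-0.6,0,-0.18,-0.11,0.05, 0,0,-0.75,0,-0.23,-0.11,0.05]' 30
python3 -c "
from to import *
to(.5536,.3575,.12,.2005)"
```

```text
clock: 16.45
tcp_pos: [0.5462, 0.0907, 0.2199]
orientation: [2.703, 1.601, 0.001]
ft_force: [-0.1, 0.1, 0.5]
opening: 0.0501
grasp_force: 0.0
turn [ 1.000e-03 -1.000e-04 -7.018e-01] shift [ 0.2375 -0.1218  0.0999] tcp [0.5462 0.0907 0.2199] t 16.45
```

```bash
python3 -m jog '[0,0,-0.14,0.048,-0.0244,0,0.05, 0,0,-0.28,0.095,-0.0488,0,0.05, 0,0,-0.42,0.143,-0.0731,0,0.05, 0,0,-0.56,0.19,-0.0975,0,0.05, 0,0,-0.702,0.2375,-0.1218,0,0.05, 0,0,-0.702,0.2375,-0.1218,0.05,0.05, 0,0,-0.702,0.2375,-0.1218,0.095,0.05, 0,0,-0.702,0.2375,-0.1218,0.095,0.05, 0,0,-0.702,0.2375,-0.1218,0.095,0.05, 0,0,-0.702,0.2375,-0.1218,0.095,0.05]' 30
cat > /tmp/x.py <<'E'
import sys; sys.path.insert(0,'.')
from to import *
to(.5536,.3575,.073,.2005); import pickle
C={n:camera(n) for n in('scene','top')}; pickle.dump(C,open('C4.pkl','wb'))
for th in('crank','knob_mid','pattern','pattern_face','table_edge','pointer_tip'):
    for n in C: print(th,n,[(round(d['score'],2),np.round(d['pixel'],1).tolist()) for d in spotter.spot_point(n,th)][:4])
h=np.array([.5767,-.0915]); a=np.radians(18-780); d=np.array([np.cos(a),np.sin(a)])
P=[[*h,.07],[*(h+.055*d),.128]]
for n in C: print(n,proj(C[n],P).round(1)[:,::-1].tolist())
E
python3 /tmp/x.py
```

```text
clock: 17.7
tcp_pos: [0.5569, 0.3567, 0.1286]
orientation: [1.992, 2.426, 0.009]
ft_force: [0.3, 0.1, 0.3]
opening: 0.05
grasp_force: 0.0
turn [ 0.0058 -0.0016 -0.0049] shift [ 0.0013 -0.0034  0.0555] tcp [0.5569 0.3567 0.1286] t 17.7
crank scene [(0.67, [116.4, 241.8]), (0.64, [202.8, 183.7]), (0.27, [212.9, 349.7])]
crank top [(0.9, [196.6, 356.2]), (0.83, [287.5, 471.2]), (0.79, [156.3, 453.0])]
knob_mid scene [(0.7, [89.1, 258.8]), (0.62, [174.5, 151.5]), (0.53, [225.7, 371.8]), (0.49, [186.1, 265.8])]
knob_mid top [(0.47, [314.0, 473.1]), (0.42, [146.4, 493.0])]
pattern scene [(0.79, [274.7, 457.8])]
pattern top [(0.7, [211.2, 178.3]), (0.3, [136.9, 345.8])]
pattern_face scene [(0.62, [267.8, 465.0])]
pattern_face top [(0.59, [209.3, 171.2])]
table_edge scene [(0.63, [226.3, 369.1])]
table_edge top [(0.92, [193.5, 257.4]), (0.16, [176.2, 373.5])]
pointer_tip scene [(0.41, [226.1, 370.3]), (0.39, [274.3, 458.4])]
pointer_tip top [(0.41, [187.8, 255.3])]
scene [[193.0, 293.1], [186.2, 269.7]]
top [[198.2, 354.7], [175.7, 372.7]]
```

```bash
python3 -c "
from to import *
to(.5536,.3575,.073,.2005);o=observe();print(o['dq'].round(3),o['qpos'].round(3))"
```

```text
turn [-0.0002  0.0002 -0.0045] shift [ 0.0018 -0.0012  0.0518] tcp [0.5551 0.356  0.1248] t 18.4
[-0.003  0.     0.    -0.    -0.004 -0.001] [ 0.484  0.357  1.208 -0.     1.577  0.288]
```

```bash
python3 -m jog '[0,0,-0.0045,0.0018,-0.0012,0.02,0.05, 0,0,-0.0045,0.0018,-0.0012,0.04,0.05, 0,0,-0.0045,0.0018,-0.0012,0.052,0.05, 0,0,-0.0045,0.0018,-0.0012,0.052,0.05, 0,0,-0.0045,0.0018,-0.0012,0.052,0.05, 0,0,-0.0045,0.0018,-0.0012,0.052,0.005, 0,0,-0.0045,0.0018,-0.0012,0.052,0.005, 0,0,-0.0045,0.0018,-0.0012,0.052,0.005, 0,0,-0.0045,0.0018,-0.0012,0.052,0.005, 0,0,-0.0045,0.0018,-0.0012,0.052,0.005]' 35
python3 -c "
from to import *
to(.5536,.3575,.073,.2005);o=observe();print(o['ft_force'])"
```

```text
clock: 19.65
tcp_pos: [0.5539, 0.3576, 0.0731]
orientation: [1.988, 2.432, 0.001]
ft_force: [0.6, 0.3, 0.1]
opening: 0.0115
grasp_force: 35.0
turn [ 0.0006  0.     -0.0003] shift [-0.0001 -0.0003  0.0001] tcp [0.5539 0.3576 0.0731] t 19.65
[0.63131791 0.32766831 0.10441298]
```

```bash
cat > /tmp/br.py <<'E'
import sys; sys.path.insert(0,'.'); sys.argv=['x','.113']
exec(open('lev.py').read().split('def res(p)')[0])
c=C['top']; u=np.array([np.sin(.35),np.cos(.35)])*.06
bx,by=-.005,.06
for it in range(4):
    m,s,nn=edge(c,P(bx,by-.045,h),P(bx,by+.045,h),off['top'],B,m=.05)
    g=(proj(c,[P(bx+.001,by,h)])-proj(c,[P(bx,by,h)]))[0]@nn; bx+=m/g*.001
    r=[]
    for e in(-1,1):
        m2,s2,n2=edge(c,P(bx+.2*u[0],by+e*.05,h+.2*u[1]),P(bx+.8*u[0],by+e*.05,h+.8*u[1]),off['top'],B)
        g2=(proj(c,[P(bx,by+.001,h)])-proj(c,[P(bx,by,h)]))[0]@n2; r.append(m2/g2*.001)
    by+=np.mean(r)
print('bx,by',bx,by,'std',s,s2,'sides',r)
m,s,nn=edge(c,P(bx+u[0],by-.04,h+u[1]),P(bx+u[0],by+.04,h+u[1]),off['top'],B); print('top edge resid px',m,s)
bo=P(bx,by,h); print('backrest origin world',bo)
# target TCP: plate back face gap g, foot height f above table
a=.35; zb=np.array([*(np.sin(a)*X[:2]),np.cos(a)]); xb=np.array([*(np.cos(a)*X[:2]),-np.sin(a)])
M=np.stack([Y,xb,-zb],1); print(np.linalg.det(M))
np.save('M.npy',M)
for gap,f in((.003,.06),(.002,.003)):
    foot=bo-xb*(.006+gap)+zb*f; tcp=foot+zb*.0651; print('tcp',gap,f,tcp.round(4),'lowest front corner z rel table',(foot-xb*.006)[2]-h)
E
python3 /tmp/br.py
```

```text
scene offset [-0.34 -0.56] resid [(np.float64(0.05), np.float64(0.11)), (np.float64(-0.06), np.float64(0.33)), (np.float64(0.0), np.float64(0.55))]
top offset [-0.28  0.46] resid [(np.float64(-0.14), np.float64(0.17)), (np.float64(0.13), np.float64(0.24)), (np.float64(0.0), np.float64(0.22))]
bx,by -0.004406005100271568 0.06000297448605205 std 0.3291092035385637 0.1989510025347346 sides [np.float64(0.00046767541460623495), np.float64(-0.00040814758553107516)]
top edge resid px 1.5734463708310347 0.10648108688064274
backrest origin world [0.58142121 0.06849811 0.113     ]
1.00005156
tcp 0.003 0.06 [0.6158 0.0665 0.2336] lowest front corner z rel table 0.06150582988267449
tcp 0.002 0.003 [0.5972 0.0676 0.1797] lowest front corner z rel table 0.007618687442918451
```

```bash
python3 -c "
from to import *
to(.6226,.0661,.2524,M=np.load('M.npy'))"
```

```text
turn [0.3486 0.045  0.2547] shift [-0.2994  0.0095 -0.1793] tcp [0.5539 0.3576 0.0731] t 19.65
```

```bash
python3 -m jog '[0,0,0,0,0,-0.02,0.005, 0,0,0,0,0,-0.06,0.005, 0,0,0,0,0,-0.12,0.005, 0,0,0,0,0,-0.18,0.005, 0.058,0.0075,0.0425,-0.045,0.0015,-0.19,0.005, 0.116,0.015,0.085,-0.095,0.003,-0.19,0.005, 0.174,0.0225,0.1275,-0.145,0.005,-0.19,0.005, 0.232,0.03,0.17,-0.195,0.006,-0.19,0.005, 0.29,0.0375,0.2125,-0.245,0.008,-0.185,0.005, 0.3486,0.045,0.2547,-0.2994,0.0095,-0.1793,0.005]'
cat > /tmp/y.py <<'E'
import sys; sys.path.insert(0,'.')
from to import *
import pickle
C={}
for n in ('scene','top'): C[n]=camera(n)
for _ in range(4): camera('top')
pickle.dump(C,open('C5.pkl','wb'))
M=np.load('M.npy'); to(.6158,.0665,.2336,M=M); to(.5972,.0676,.1797,M=M); o=observe(); print(o['ft_force'],o['opening'],o['dq'].round(3))
E
python3 /tmp/y.py
```

```text
clock: 20.9
tcp_pos: [0.6225, 0.065, 0.2536]
orientation: [-2.083, -1.968, 0.349]
ft_force: [1.4, 1.7, -2.9]
opening: 0.0116
grasp_force: 35.0
turn [ 0.0004 -0.      0.0017] shift [-0.0009  0.0007  0.0208] tcp [0.6223 0.0671 0.2533] t 21.2
turn [ 0.0004 -0.      0.0017] shift [-0.0009  0.0017  0.0778] tcp [0.6223 0.0671 0.2533] t 21.2
[-0.5459349   0.72747404 -2.66170403] 0.01210847707026361 [ 0.022 -0.015  0.004 -0.005 -0.004  0.   ]
```

```bash
python3 -m jog '[0,0,0.0017,-0.0009,0.0005,0.015,0.005, 0,0,0.0017,-0.0009,0.0007,0.03,0.005, 0,0,0.0017,-0.0009,0.0007,0.043,0.005, 0,0,0.0017,-0.0009,0.001,0.054,0.005, 0,0,0.0017,-0.0009,0.0015,0.063,0.005, 0,0,0.0017,-0.0009,0.0017,0.069,0.005, 0,0,0.0017,-0.0009,0.0017,0.073,0.005, 0,0,0.0017,-0.0009,0.0017,0.075,0.005, 0,0,0.0017,-0.0009,0.0017,0.076,0.005, 0,0,0.0017,-0.0009,0.0017,0.076,0.005]'
python3 /tmp/y.py
python3 - <<'E'
import sys; sys.path.insert(0,'.')
from h import *
import pickle
C=pickle.load(open('C5.pkl','rb'))
def crop(n,c,r,w,h,s):
    a=np.clip(C[n]['pixels'][r:r+h,c:c+w]*1.4,0,255).astype(np.uint8)
    return cv2.cvtColor(cv2.resize(a,(w*s,h*s),interpolation=cv2.INTER_CUBIC),cv2.COLOR_RGB2BGR)
cv2.imwrite('pics/y.png',np.hstack([crop('top',235,155,80,80,5),crop('scene',305,165,80,80,5)]))
E
```

```text
clock: 22.45
tcp_pos: [0.5974, 0.0666, 0.1811]
orientation: [-2.084, -1.966, 0.35]
ft_force: [-5.9, 0.6, 3.2]
opening: 0.0117
grasp_force: 35.0
turn [-0.0019  0.0002 -0.0015] shift [ 0.0009 -0.0008 -0.0556] tcp [0.5974 0.0666 0.1811] t 22.75
turn [-0.0019  0.0002 -0.0015] shift [0.001  0.0003 0.0014] tcp [0.5974 0.0666 0.1811] t 22.75
[-4.95383107  0.35223829  2.84217259] 0.011637235007442712 [ 0.001  0.    -0.002  0.002 -0.003 -0.001]
```

```bash
python3 -m jog '[0,0,0,0,0,0,0.016, 0,0,0,0,0,0,0.022, 0,0,0,0,0,0,0.035, 0,0,0,0,0,0,0.035, 0,0,0,0,0,-0.01,0.035, 0,0,0,0,0,-0.03,0.035, 0,0,0,0,0,-0.07,0.035, 0,0,0,0,0,-0.12,0.035, 0,0,0,0,0,-0.16,0.035, 0,0,0,0,0,-0.16,0.035]'
python3 -m jog '[0,0,0,0,-0.03,0,0.035, 0,0,0,0,-0.09,0,0.035, 0,0,0,0,-0.15,0,0.035, 0,0,0,0,-0.2,0,0.035, 0,0,0,0,-0.25,0,0.035, 0,0,0,0,-0.3,0,0.035, 0,0,0,0,-0.3,0,0.035, 0,0,0,0,-0.3,0,0.035, 0,0,0,0,-0.3,0,0.035, 0,0,0,0,-0.3,0,0.035]'
cat > /tmp/z.py <<'E'
import sys; sys.path.insert(0,'.')
from to import *
C={n:camera(n) for n in('scene','top')}
for th in('pattern','pattern_face','crank'):
    for n in C: print(th,n,[(round(d['score'],2),np.round(d['pixel'],1).tolist()) for d in spotter.spot_point(n,th)][:3])
bo=np.array([.5814,.0685,.113]); X=np.array([.9984,-.057]); a=.35; zb=np.array([*(np.sin(a)*X),np.cos(a)]); xb=np.array([*(np.cos(a)*X),-np.sin(a)]); Y=np.array([.057,.9984,0])
P=[bo-xb*.006,bo-xb*.012+zb*.045]+[bo-xb*e+zb*.09+Y*s for e,s in((0,.045),(0,-.045),(.012,-.045),(.012,.045))]
for n in C:
    q=proj(C[n],P); print(n,'expected',q[:2,::-1].round(1).tolist())
def crop(n,c,r,w,h,s):
    k=np.clip(C[n]['pixels'][r:r+h,c:c+w]*1.4,0,255).astype(np.uint8); k=cv2.cvtColor(cv2.resize(k,(w*s,h*s),interpolation=cv2.INTER_CUBIC),cv2.COLOR_RGB2BGR)
    for p in (proj(C[n],P)[2:]-[c,r]+.5)*s: cv2.circle(k,tuple(int(v) for v in p),3,(255,0,255),1)
    return k
cv2.imwrite('pics/z.png',np.hstack([crop('top',235,145,150,90,5)[:,:400],crop('scene',280,155,80*1+20,90,4)]) if 0 else np.vstack([np.hstack([crop('top',238,150,66,66,6),crop('scene',318,165,66,66,6)])]))
print(observe()['tcp_pos'],observe()['ft_force'])
E
python3 /tmp/z.py
```

```text
clock: 24.0
tcp_pos: [0.6546, 0.0633, 0.3338]
orientation: [-2.091, -1.972, 0.34]
ft_force: [0.7, 1.0, 0.2]
opening: 0.0348
grasp_force: 0.0
clock: 25.25
tcp_pos: [0.3725, 0.0799, 0.4321]
orientation: [-2.084, -1.965, 0.352]
ft_force: [0.0, -0.7, 0.5]
opening: 0.0345
grasp_force: 0.0
pattern scene [(0.79, [210.9, 352.2]), (0.32, [227.9, 368.5])]
pattern top [(0.97, [198.0, 288.2])]
pattern_face scene [(0.64, [202.2, 352.0])]
pattern_face top [(0.78, [182.9, 287.6]), (0.57, [181.3, 368.2])]
crank scene [(0.89, [193.4, 292.3]), (0.74, [210.1, 351.9]), (0.65, [115.6, 244.7])]
crank top [(0.79, [155.4, 453.3]), (0.78, [199.2, 358.0]), (0.65, [285.1, 472.2])]
scene expected [[210.5, 350.7], [203.7, 349.5]]
top expected [[194.3, 285.9], [185.8, 283.9]]
[0.37173676 0.07999681 0.43359996] [-0.67422477  0.26538087 -0.53518439]
```

View pics/z.png

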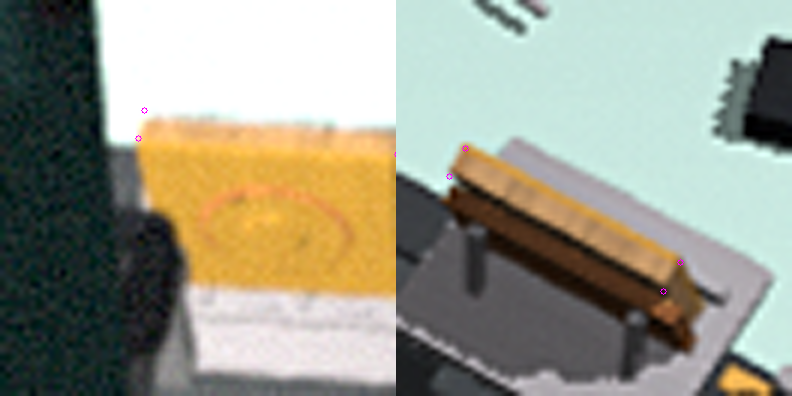

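```bash
python3 -c "
from rig import env
print(env.close_job())"
```

```text
the job is handed in; nothing more can be done
None
```

The job is handed in at about 25 s, but no verdict came back. In the images the crank is home on its shaft, the table is wound to an estimated 1 mm above the pointer's top (3 mm allowed), and the pattern leans centred on the backrest, brass face outward.

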